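# Weigh the specimen dish that stands behind the jars

## Robot

A 7-joint arm with a two-finger parallel gripper is mounted at the origin on the work surface. World frame = base frame: x ahead of the robot, y to its left, z up, the work surface at z = 0. Lengths are in m, angles in rad, forces in N, time in s.
With the tool pointing down it reaches from about 0.4 to 0.85 m from the base axis. Payload 10.4 kg.
Tool frame: the origin (TCP) lies midway between the tips of the shut fingers; the grasp point (between the pads) lies env.tcp_to_grasp behind it (env.tcp_to_grasp is the distance from the TCP to the grasp point, in m); x points along the fingers, y is the direction in which the jaws open and shut, and the axes are right-handed (so a half turn about x gives the same grasp; the last joint's range is limited). The gripper opens to 87 mm and grips with 3 to 60 N. Pads are 19 mm wide; open, the fingers measure 117 mm over their backs; the gripper's body (75 mm by 190 mm) begins 51 mm behind the grasp point.
Start: joints at [-1.357, 0.332, -0.065, 1.46, 0.022, 1.35, -0.088], TCP at [0.147, 0.608, 0.201] pointing down, gripper open.
Joint ranges: [-2.6, 2.6], [-0.5, 2.12], [-1.47, 1.34], [0.16, 2.42], [-1.27, 4.41], [0.06, 2.06], [-2.6, 2.6]. Speed limits (rad/s): [2.22, 2.22, 2.79, 2.79, 3.14, 3.14, 3.14].

## Interface

Orientations are given as a unit quaternion [x, y, z, w].
In Python, from station import env gives the robot as it stands.
- The arm moves only by the shell command python3 -m inch 'ROWS'. ROWS is JSON, a list that holds one entry, the list of rows, each a list of 7 numbers: the opening in per cent of the stroke, from 0 (shut) to 100 (fully open), then the shift along the tool's x, y, z in mm, then the turn, a rotation vector about the tool's x, y, z in degrees. In form: [[[jaw, x, y, z, ax, ay, az], ...]]. A call has 1 to 8 rows; each row is the pose to reach, as a shift and turn from the pose measured when the call began, along the tool's axes at that moment; what a row does not reach only later rows make up. A row lasts 1/8 s, in which the tool goes at most 62.5 mm and 10.7 degrees, less where a joint would pass 70% of its speed; a pose out of reach is approached as far as the arm can. A call with a gripper value outside its range is refused whole. The fingers move at their own pace and stop on an object; the grip force is fixed at half the most. Time passes only in rows, so rows that repeat a pose let the fingers close. It gives the time, the measured TCP pose, the force and the opening at its end, in the units of the state.
- env.get_state(): the state, without advancing time (a new reading comes with each control period).
- env.snapshot(name): name is "scene" or "top" or "wrist"; returns (picture, depth): 384x512x3 uint8, blue, green, red; 384x512 float32, m along the optical axis (not along the pixel's ray), 0 where there is no reading.
- env.camera_model(name): a dict with "intrinsics" (3x3 intrinsics, pixels), "xyz" and "rotation" of the camera in the world. Camera axes: x right, y down, z forward; pixel columns grow to the right and rows downward; lengths in m; the calibration is good to about 2 mm. A picture is of the moment at which its call begins: read the wrist's pose just before it. camera_model takes no time and is no camera call; for the wrist camera it gives the pose at the moment of the call.
- env.close_job(): hands the job in, once; it reports no verdict.
The state is a dict: "t": time; "q": joint angles; "qvel": joint speeds; "joint_torque": joint torques, N m; "ee_pos": TCP position; "ee_rot": TCP orientation; "contact_force": force on the tool from outside, world axes, zero at the start; "torque": the same for the moment, N m; "grip_width": opening from 0.0 (shut) to 1.0 (fully open).
Only numpy, scipy, OpenCV 4.12 (cv2) and the standard library are available. Lean on these libraries where they do the work, as an engineer would, in place of code of your own. Each camera call takes 0.05 s, during which the arm holds its last target. There are 200 camera calls.

## Task

The small lidded specimen dish is hemmed in on the grey tray by three taller containers (wide pot, bottle, slim vial), each on its own round cork pad. First move all three containers to the black side mat, then with all of them still standing there set the dish in the middle of the balance pan, and only then put each container back in the middle of the cork pad it came from. Keep the containers and the dish upright all the while, and leave the little beaker on the tray where it is.

Things in the scene. Friction and masses are not known exactly. Their poses are not given: they have to be found in the camera images.
- dish: Specimen dish with lid, loose: white round base with an aluminium lid on it (treat as one piece), largest diameter 50 mm (lid, the upper 6 mm), base 48 mm, 22 mm tall, 70 g nominal. Starts on the tray's floor, among the three containers. Origin: centre of its underside, z up.
- pot: Wide specimen pot, loose: clear round body 58 mm diameter with a paper band, black lid 60 mm diameter on its upper 20 mm; 95 mm tall, 220 g nominal. Origin: centre of its underside, z up. Starts on the cork pad pot_pad.
- bottle: Glass laboratory bottle, loose: body 52 mm diameter up to 72 mm, narrowing to a neck, closed with a blue screw cap 40 mm diameter from 92 mm up to the top; 118 mm tall, 250 g nominal. Origin: centre of its underside, z up. Starts on bottle_pad.
- vial: Slim amber glass vial, loose: body 36 mm diameter up to 66 mm, narrowing to a neck, closed with a white cap 30 mm diameter from 74 mm up to the top; 100 mm tall, 90 g nominal. Origin: centre of its underside, z up. Starts on vial_pad.
- pot_pad: Flat round cork pad, the largest: 74 mm diameter, 3 mm thick, fixed on the tray (its top is 8 mm above the table). Origin: centre of its underside. Home of the pot.
- bottle_pad: Flat round cork pad, the middle one: 68 mm diameter, 3 mm thick, fixed on the tray (top 8 mm above the table). Origin: centre of its underside. Home of the bottle.
- vial_pad: Flat round cork pad, the smallest: 52 mm diameter, 3 mm thick, fixed on the tray (top 8 mm above the table). Origin: centre of its underside. Home of the vial. The three pads lie about 65 mm from the dish: in front of it (towards the robot), to its left and to its right; which pad lies where varies.
- side_mat: Black rubber mat, fixed, 170 mm (own x) by 190 mm (own y), 5 mm thick, flat, empty at the start. Origin: centre of its underside. Side area for the three containers.
- balance: Electronic bench balance, fixed: white housing 150 mm wide (own y) and 38 mm tall, reaching from 140 mm in front of (own -x, display side, towards the robot) to 70 mm behind its origin; round steel pan 90 mm diameter whose flat top is 50 mm above the table. The pan does not move. Origin: on the table, straight below the pan's centre.
- beaker: Small open glass beaker, loose, 36 mm diameter at the rim, 45 mm tall, 70 g nominal, on the tray's floor about 78 mm behind the dish (away from the robot). Origin: centre of its underside. Leave alone. The grey tray itself is 220 mm deep by 226 mm wide, its floor 5 mm above the table, with one 16 mm high lip along its far edge, all else flat; the dish starts near the tray's middle.

How it is judged:
By the outcome, as a careful person would: the job done as asked, in the order asked, and still so for the second after the job is handed in, with the robot touching nothing.
It also fails if it takes over 144 s, if anything falls off the work surface, if the arm or the gripper's body presses on something with over 40 N, if the wrist force passes 120 N, or if a joint passes its speed limit or range.

## Working session

There is one attempt and no reset: what is moved stays moved. The work goes in short steps, Python scripts to look and compute and a shell command to move; the robot and the scene stay as the last step left them, time stands still between calls to the robot, and variables do not carry over. Pictures are saved under pics/ and viewed, on a budget of 14 in all, crops included, one or two more only if the job needs it, and the job is handed in when it is done.

```bash
ls; mkdir -p pics; python3 - <<'E'
from station import env
import cv2,numpy as np
s=env.get_state();print({k:np.round(v,3).tolist() for k,v in s.items()},env.tcp_to_grasp)
for n in("scene","top"):
    m=env.camera_model(n);print(n,np.round(m["intrinsics"],1).tolist(),np.round(m["xyz"],3),np.round(m["rotation"],3).tolist())
    p,d=env.snapshot(n);cv2.imwrite(f"pics/{n}0.png",p);np.save(f"pics/{n}0.npy",d)
E
```

```text
pics
{'t': 0.0, 'q': [-1.357, 0.332, -0.065, 1.46, 0.022, 1.35, -0.088], 'qvel': [-0.0, 0.0, -0.0, 0.0, 0.002, 0.001, 0.001], 'joint_torque': [-0.024, -60.39, 0.033, -37.601, -0.029, 0.181, -0.003], 'ee_pos': [0.147, 0.608, 0.201], 'ee_rot': [0.084, 0.702, -0.084, 0.702], 'contact_force': [0.108, 0.584, -0.481], 'torque': [0.018, 0.011, -0.009], 'grip_width': 1.001} 0.0187
scene [[427.6, 0.0, 249.9], [0.0, 427.6, 185.1], [0.0, 0.0, 1.0]] [ 1.234 -0.204  0.89 ] [0.749, 0.568, -0.214, -0.265]
top [[449.8, 0.0, 255.4], [0.0, 449.8, 192.9], [0.0, 0.0, 1.0]] [0.328 0.006 1.134] [-0.698, 0.709, -0.079, 0.061]
```

View pics/top0.png

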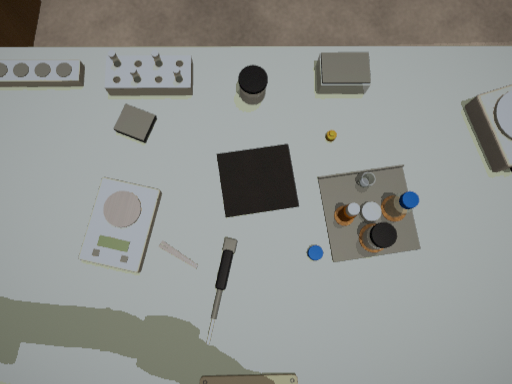

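View pics/scene0.png

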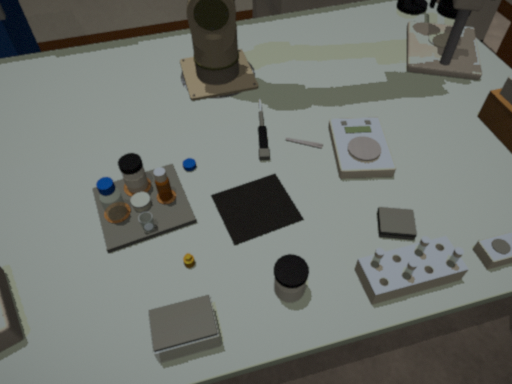

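Top view: tray right, with the vial cap at (353,209), dish lid (371,211), bottle cap (409,200), pot lid (383,236) and beaker (366,180). The mat is at (258,180) and the balance pan at (122,209). The scene view agrees.

```bash
cat > h.py <<'E'
from station import env
import cv2,numpy as np
from scipy.spatial.transform import Rotation as R
def cloud(d,m):
    K=np.array(m["intrinsics"]);q=np.array(m["rotation"])
    M=q if q.shape==(3,3) else R.from_quat(q).as_matrix()
    v,u=np.mgrid[:d.shape[0],:d.shape[1]]
    P=np.stack([(u-K[0,2])/K[0,0]*d,(v-K[1,2])/K[1,1]*d,d],-1)
    return P@M.T+np.array(m["xyz"])
def top(P,xy,z0,z1,r):
    s=(P[...,2]>z0)&(P[...,2]<z1)&(np.hypot(P[...,0]-xy[0],P[...,1]-xy[1])<r)
    Q=P[s]
    if len(Q)<8:return None
    c,rr=cv2.minEnclosingCircle((Q[:,:2]*1000).astype(np.float32))
    return len(Q),np.round(c,1).tolist(),round(rr,1),np.round(1000*np.median(Q,0),1).tolist()
def tool(vec_world):  # world shift (mm) -> tool axes
    return R.from_quat(env.get_state()["ee_rot"]).as_matrix().T@np.array(vec_world)
E
python3 - <<'E'
from h import *
for n in("top","scene"):
    P=cloud(np.load(f"pics/{n}0.npy"),env.camera_model(n))
    if n=="top": T=P
    print(n)
    for k,(u,v),z,r in(("pot",(383,236),.103,.05),("bottle",(409,200),.126,.04),("vial",(353,209),.108,.03),("dish",(371,211),.027,.03),("beaker",(366,180),.05,.03),("pan",(122,209),.05,.06)):
        c=T[v,u]; print(k,np.round(c*1000),top(P,c,z-.006,z+.006,r))
for k,(u,v) in dict(m1=(218,154),m2=(291,146),m3=(298,206),m4=(224,216),t1=(319,178),t2=(404,167),t3=(418,248),t4=(332,260),b1=(103,178),b2=(160,190),b3=(134,272),b4=(80,259),tab=(200,180)).items(): print(k,np.round(T[v,u]*1000))
p=cv2.imread("pics/top0.png")[150:270,310:430]
cv2.imwrite("pics/crop0.png",cv2.resize(p,None,fx=5,fy=5,interpolation=cv2.INTER_CUBIC))
E
```

```text
top
pot [ 430. -315.  106.] (515, [434.7, -318.3], 29.7, [434.7, -317.9, 102.3])
bottle [ 509. -374.  128.] (234, [512.8, -378.4], 20.4, [512.0, -377.7, 125.3])
vial [ 493. -248.  108.] (129, [495.9, -250.2], 15.1, [495.6, -249.1, 107.2])
dish [ 501. -314.   26.] (303, [502.2, -315.2], 25.1, [500.8, -314.1, 25.9])
beaker [ 585. -312.    8.] (60, [580.1, -305.8], 17.8, [580.6, -306.5, 48.7])
pan [510. 300.  50.] (1076, [512.2, 301.2], 45.6, [512.4, 301.4, 49.5])
scene
pot [ 430. -315.  106.] (343, [435.7, -320.4], 31.7, [438.1, -320.3, 101.3])
bottle [ 509. -374.  128.] (186, [513.8, -381.2], 20.5, [515.6, -379.9, 124.6])
vial [ 493. -248.  108.] (92, [496.4, -250.8], 17.0, [499.1, -252.0, 106.2])
dish [ 501. -314.   26.] (248, [502.8, -316.0], 25.6, [504.6, -316.3, 25.6])
beaker [ 585. -312.    8.] (67, [581.9, -307.5], 18.3, [584.4, -305.5, 47.9])
pan [510. 300.  50.] (622, [512.6, 298.6], 46.2, [514.8, 298.2, 47.7])
m1 [660.  71.   3.]
m2 [ 682. -122.   -3.]
m3 [ 521. -135.   -7.]
m4 [497.  56.  -3.]
t1 [ 592. -190.    8.]
t2 [ 620. -416.    2.]
t3 [ 408. -434.    2.]
t4 [ 382. -214.    3.]
b1 [591. 354.  37.]
b2 [561. 214.  27.]
b3 [360. 278.  -1.]
b4 [393. 401.  30.]
tab [592. 117.  -0.]
```

View pics/crop0.png

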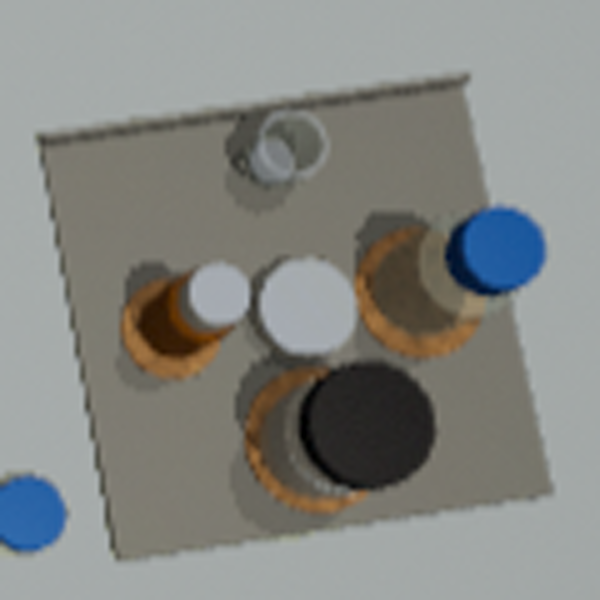

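The pot is in front, the vial left and the bottle right. Averaging both cameras gives the container, dish and pan positions. I'll write a target helper, then move out via a waypoint and turn the jaws to about 6.5° azimuth.

```bash
cat > go.py <<'E'
# go.py x y z az : tool shift(mm)/turn(deg) bringing the GRASP point to world mm, tool straight down, jaw azimuth az
import sys
from h import *
x,y,z,az=map(float,sys.argv[1:5])
s=env.get_state();M=R.from_quat(s["ee_rot"]).as_matrix()
a=np.radians(az);Y=np.array([np.cos(a),np.sin(a),0]);X=np.array([0,0,-1.])
G=np.stack([X,Y,np.cross(X,Y)],1)
tcp=np.array([x,y,z-1000*env.tcp_to_grasp])
print("shift",np.round(M.T@(tcp-1000*np.array(s["ee_pos"])),1),"turn",np.round(R.from_matrix(M.T@G).as_rotvec(degrees=True),1),"t",s["t"],"tcp",np.round(1000*np.array(s["ee_pos"]),1),"F",np.round(s["contact_force"],1),"w",s["grip_width"])
E
python3 -m inch '[[[100,-35,-150,100,10,0,0],[100,-70,-200,250,20,0,0],[100,-70,-313,440,30,0,0],[100,-70,-313,440,40,0,0],[100,-70,-313,440,50,0,0],[100,-70,-313,440,60,0,0],[100,-70,-313,440,70,0,0],[100,-70,-313,440,70,0,0]]]'
python3 go.py 435 -319 205 6.5
```

```text
t: 1.1
ee_pos: [0.4677, 0.2338, 0.2658]
ee_rot: [0.472, 0.527, -0.472, 0.527]
contact_force: [0.4, 1.0, -2.8]
grip_width: 1.002
shift [ 79.7 -93.  545.9] turn [-0.2  0.   0. ] t 1.1 tcp [467.7 233.8 265.8] F [ 0.4  1.  -2.8] w 1.002315397194196
```

```bash

python3 -m inch '[[[100,20,10,60,0,0,0],[100,40,20,120,0,0,0],[100,60,20,180,0,0,0],[100,80,0,250,0,0,0],[100,80,-30,310,0,0,0],[100,80,-60,370,0,0,0],[100,80,-80,430,0,0,0],[100,80,-93,490,0,0,0]]]'
python3 go.py 435 -319 205 6.5
python3 - <<'E'
from h import *
m=env.camera_model("wrist");p,d=env.snapshot("wrist");cv2.imwrite("pics/w1.png",p)
P=cloud(d,m)
for k,c,z,r in(("pot",(.435,-.319),.103,.05),("bottle",(.513,-.379),.126,.04),("vial",(.496,-.25),.108,.03),("dish",(.502,-.3155),.027,.03)): print(k,top(P,c,z-.006,z+.006,r))
E
```

```text
t: 2.1
ee_pos: [0.4315, -0.2392, 0.1859]
ee_rot: [0.472, 0.527, -0.471, 0.527]
contact_force: [1.9, 0.8, -2.0]
grip_width: 1.002
shift [-0.5 -5.3 79.7] turn [-0.2 -0.1 -0. ] t 2.1 tcp [ 431.5 -239.2  185.9] F [ 1.9  0.8 -2. ] w 1.0020000860943554
pot (2026, [433.8, -315.3], 29.5, [432.5, -305.1, 104.1])
bottle (321, [510.8, -367.8], 17.8, [508.8, -359.6, 125.4])
vial (965, [494.5, -247.4], 14.9, [493.7, -246.5, 109.0])
dish (1374, [500.9, -312.1], 25.3, [499.4, -311.5, 28.1])
```

View pics/w1.png

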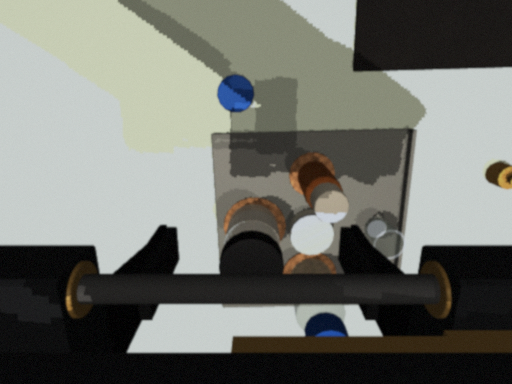

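The wrist view shows the pot lid at (252,255), the vial cap at (331,206), the dish at (312,234) and the bottle cap at (327,328), and its estimates agree within about 3 mm. Next I pick up the pot by its lid.

```bash

python3 -m inch '[[[100,0,-5,40,0,0,0],[100,0,-5,79,0,0,0],[100,0,-5,79,0,0,0],[100,0,-5,79,0,0,0],[100,35,-5,79,0,0,0],[100,70,-5,79,0,0,0],[100,100,-5,79,0,0,0],[100,112,-5,79,0,0,0]]]'
python3 go.py 434.5 -318 92 6.5
python3 -m inch '[[[100,0,0,0,0,0,0],[50,0,0,0,0,0,0],[50,0,0,0,0,0,0],[50,0,0,0,0,0,0],[50,0,0,0,0,0,0],[50,0,0,0,0,0,0]]]'
python3 go.py 434.5 -318 92 6.5
```

```text
t: 3.15
ee_pos: [0.4319, -0.3251, 0.0733]
ee_rot: [0.473, 0.525, -0.474, 0.525]
contact_force: [0.5, -0.1, -2.1]
grip_width: 0.997
shift [-0.   3.3 -6.8] turn [-0.5  0.   0.1] t 3.15 tcp [ 431.9 -325.1   73.3] F [ 0.5 -0.1 -2.1] w 0.9971348513302213
t: 3.9
ee_pos: [0.4324, -0.3253, 0.0737]
ee_rot: [0.473, 0.525, -0.474, 0.526]
contact_force: [1.5, 0.7, 1.9]
grip_width: 0.677
shift [ 0.4  2.8 -7. ] turn [-0.5  0.1  0. ] t 3.9 tcp [ 432.4 -325.3   73.7] F [1.5 0.7 1.9] w 0.6772205561226268
```

The grip is 7 mm off along y because that reading was taken while the arm was still moving. I'll regrip centred.

```bash

python3 -m inch '[[[100,0,0,0,0,0,0],[100,0,0,0,0,0,0],[100,0,0,0,0,0,0],[100,0,1,-7,0,0,0],[100,0,1,-7,0,0,0],[100,0,1,-7,0,0,0]]]'
python3 -m inch '[[[40,0,0,0,0,0,0],[40,0,0,0,0,0,0],[40,0,0,0,0,0,0],[40,0,0,0,0,0,0],[40,0,0,0,0,0,0]]]'
python3 -m inch '[[[40,-10,0,0,0,0,0],[40,-30,0,0,0,0,0],[40,-60,0,0,0,0,0],[40,-90,0,0,0,0,0],[40,-120,0,0,0,0,0],[40,-140,0,0,0,0,0],[40,-150,0,0,0,0,0],[40,-150,0,0,0,0,0]]]'
python3 go.py 549 -86 242 6.5
```

```text
t: 4.65
ee_pos: [0.4328, -0.318, 0.0737]
ee_rot: [0.473, 0.525, -0.474, 0.526]
contact_force: [-0.1, 0.1, -2.2]
grip_width: 0.996
t: 5.28
ee_pos: [0.4329, -0.318, 0.0738]
ee_rot: [0.473, 0.525, -0.473, 0.526]
contact_force: [0.3, -0.6, -3.2]
grip_width: 0.676
t: 6.28
ee_pos: [0.4329, -0.3179, 0.224]
ee_rot: [0.473, 0.525, -0.473, 0.526]
contact_force: [1.1, 1.0, -5.5]
grip_width: 0.675
shift [   0.5  139.7 -218.5] turn [-0.5  0.1 -0. ] t 6.275 tcp [ 432.9 -317.9  224. ] F [ 1.1  1.  -5.5] w 0.6745851720998559
```

```bash

python3 -m inch '[[[40,0,15,-20,0,0,0],[40,0,40,-60,0,0,0],[40,0,75,-105,0,0,0],[40,0,110,-150,0,0,0],[40,0,135,-190,0,0,0],[40,0,148,-212,0,0,0],[40,0,152,-217,0,0,0],[40,0,152,-217,0,0,0]]]'
python3 -m inch '[[[40,0,0,0,0,0,0],[40,25,0,0,0,0,0],[40,60,0,0,0,0,0],[40,95,0,0,0,0,0],[40,125,0,0,0,0,0],[40,143,0,0,0,0,0],[40,149,0,0,0,0,0],[40,149,0,0,0,0,0]]]'
python3 go.py 561 -86 89.5 6.5
python3 - <<'E'
from h import *
p,d=env.snapshot("scene");cv2.imwrite("pics/s2.png",cv2.resize(p[120:300,60:340],None,fx=2.8,fy=2.8))
E
```

```text
t: 7.28
ee_pos: [0.5609, -0.087, 0.2231]
ee_rot: [0.473, 0.525, -0.474, 0.526]
contact_force: [-0.5, 0.1, -5.2]
grip_width: 0.677
t: 8.28
ee_pos: [0.5611, -0.0876, 0.0746]
ee_rot: [0.473, 0.525, -0.474, 0.526]
contact_force: [0.1, -0.2, -4.9]
grip_width: 0.682
shift [ 3.8  0.1 -1.6] turn [-0.6  0.1  0. ] t 8.275 tcp [561.1 -87.6  74.6] F [ 0.1 -0.2 -4.9] w 0.6823823761049368
```

View pics/s2.png

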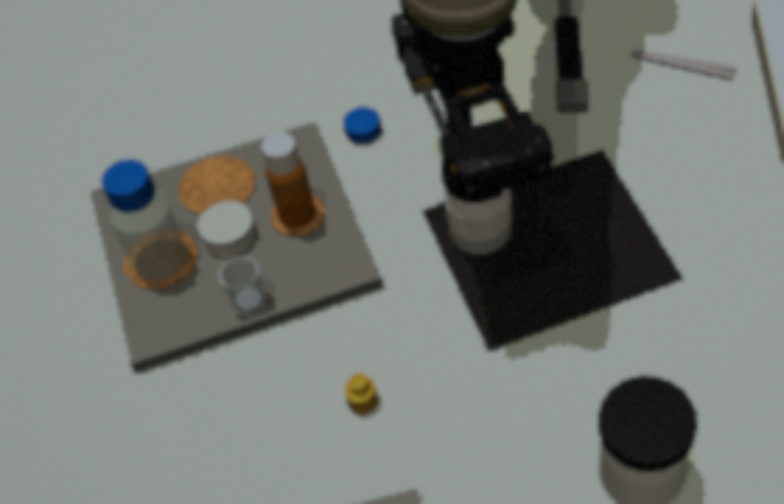

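The pot hangs over the mat's near-tray quarter with its base at about (480,240), inside the mat. I'll lower it 3 mm, release and go up.

```bash

python3 -m inch '[[[40,1.5,0,0,0,0,0],[40,3,0,0,0,0,0],[40,3.5,0,0,0,0,0],[40,3.5,0,0,0,0,0]]]'
python3 -m inch '[[[75,0,0,0,0,0,0],[100,0,0,0,0,0,0],[100,0,0,0,0,0,0],[100,-10,0,0,0,0,0],[100,-40,0,0,0,0,0],[100,-80,0,0,0,0,0],[100,-130,0,0,0,0,0],[100,-150,0,0,0,0,0]]]'
python3 - <<'E'
from h import *
P=cloud(env.snapshot("top")[1],env.camera_model("top"))
print(top(P,(.561,-.088),.09,.11,.05),top(P,(.513,-.378),.118,.132,.03),top(P,(.496,-.249),.102,.115,.03),top(P,(.502,-.315),.02,.033,.03))
E
python3 go.py 512.5 -378 220 6.5
```

```text
t: 8.82
ee_pos: [0.5614, -0.0876, 0.0715]
ee_rot: [0.473, 0.525, -0.474, 0.526]
contact_force: [-0.6, -0.9, -5.7]
grip_width: 0.679
t: 9.82
ee_pos: [0.5623, -0.0878, 0.2253]
ee_rot: [0.474, 0.523, -0.473, 0.527]
contact_force: [-0.0, 0.5, -2.8]
grip_width: 1.001
None (244, [512.6, -378.4], 20.3, [512.0, -377.2, 125.2]) (129, [495.7, -249.7], 14.8, [495.7, -249.5, 107.3]) (307, [501.9, -314.4], 25.4, [501.2, -314.3, 26.3])
shift [ 25.5 -80.3 283.4] turn [-0.6  0.1 -0.4] t 9.875 tcp [562.9 -87.8 226.7] F [ 0.3 -0.5 -0.3] w 1.000899386838824
```

```bash

python3 -m inch '[[[100,0,-10,40,0,0,0],[100,0,-25,95,0,0,0],[100,0,-45,155,0,0,0],[100,0,-60,210,0,0,0],[100,0,-75,260,0,0,0],[100,0,-80,283,0,0,0],[100,0,-80,283,0,0,0],[100,0,-80,283,0,0,0]]]'
python3 -m inch '[[[100,0,0,0,0,0,0]]]'
python3 go.py 512.5 -378 110 6.5
```

```text
t: 10.88
ee_pos: [0.513, -0.3765, 0.2265]
ee_rot: [0.475, 0.524, -0.472, 0.527]
contact_force: [0.1, -0.3, -3.9]
grip_width: 0.998
t: 11.0
ee_pos: [0.5137, -0.375, 0.2264]
ee_rot: [0.474, 0.524, -0.471, 0.528]
contact_force: [-0.1, -0.6, -2.6]
grip_width: 0.996
shift [135.1  -2.4   2.7] turn [-0.4  0.  -0.4] t 11.0 tcp [ 513.7 -375.   226.4] F [-0.1 -0.6 -2.6] w 0.9961493932225767
```

```bash

python3 -m inch '[[[100,20,-1,3,0,0,0],[100,55,-2,3,0,0,0],[100,90,-2,3,0,0,0],[100,120,-2,3,0,0,-0.4],[100,133,-2,3,0,0,-0.4],[100,135,-2,3,0,0,-0.4],[100,135,-2,3,0,0,-0.4]]]'
python3 -m inch '[[[20,0,0,0,0,0,0],[20,0,0,0,0,0,0],[20,0,0,0,0,0,0],[20,0,0,0,0,0,0],[20,0,0,0,0,0,0],[20,0,0,0,0,0,0],[20,0,0,0,0,0,0]]]'
python3 go.py 512.5 -378 110 6.5
python3 -m inch '[[[20,-10,0,0,0,0,0],[20,-30,0,0,0,0,0],[20,-60,0,0,0,0,0],[20,-90,0,0,0,0,0],[20,-120,0,0,0,0,0],[20,-140,0,0,0,0,0],[20,-150,0,0,0,0,0],[20,-150,0,0,0,0,0]]]'
python3 go.py 549.5 14 260 6.5
```

```text
t: 11.88
ee_pos: [0.5133, -0.3786, 0.0923]
ee_rot: [0.473, 0.525, -0.473, 0.526]
contact_force: [-0.3, -0.9, -2.8]
grip_width: 1.0
t: 12.75
ee_pos: [0.5131, -0.3787, 0.0923]
ee_rot: [0.472, 0.525, -0.473, 0.526]
contact_force: [-1.1, 0.3, -2.1]
grip_width: 0.452
shift [ 1.  -0.6 -0.7] turn [-0.4  0.1 -0. ] t 12.75 tcp [ 513.1 -378.7   92.3] F [-1.1  0.3 -2.1] w 0.4518055192514855
t: 13.75
ee_pos: [0.5132, -0.3787, 0.2431]
ee_rot: [0.473, 0.525, -0.473, 0.527]
contact_force: [0.1, 0.3, -6.4]
grip_width: 0.454
shift [   1.    77.7 -386.7] turn [-0.4  0.1 -0.1] t 13.75 tcp [ 513.2 -378.7  243.1] F [ 0.1  0.3 -6.4] w 0.45438367694870396
```

```bash

python3 -m inch '[[[20,0,4,-20,0,0,0],[20,0,14,-70,0,0,0],[20,0,26,-130,0,0,0],[20,0,40,-195,0,0,0],[20,0,52,-260,0,0,0],[20,0,64,-320,0,0,0],[20,0,73,-365,0,0,0],[20,0,77,-383,0,0,0]]]'
python3 -m inch '[[[20,0,1,-4,0,0,0],[20,0,1,-4,0,0,0],[20,0,1,-4,0,0,0]]]'
python3 go.py 549.5 14 108 6.5
```

```text
t: 14.75
ee_pos: [0.5487, 0.0146, 0.2413]
ee_rot: [0.471, 0.527, -0.472, 0.528]
contact_force: [0.6, -1.7, -6.6]
grip_width: 0.452
t: 15.12
ee_pos: [0.5492, 0.0168, 0.2413]
ee_rot: [0.472, 0.526, -0.473, 0.527]
contact_force: [0.4, -0.2, -4.3]
grip_width: 0.453
shift [1.52e+02 1.00e-01 2.50e+00] turn [-0.3  0.1  0. ] t 15.125 tcp [549.2  16.8 241.3] F [ 0.4 -0.2 -4.3] w 0.45279053624567744
```

```bash

python3 -m inch '[[[20,20,0,1,0,0,0],[20,55,0,2,0,0,0],[20,90,0,2,0,0,0],[20,120,0,2,0,0,0],[20,140,0,2,0,0,0],[20,148,0,2,0,0,0],[20,152,0,2,0,0,0],[20,152.5,0,2,0,0,0]]]'
python3 -m inch '[[[20,0.5,0,0,0,0,0],[20,1,0,0,0,0,0]]]'
python3 -m inch '[[[50,0,0,0,0,0,0],[80,0,0,0,0,0,0],[80,0,0,0,0,0,0],[80,0,0,0,0,0,0],[80,-40,0,0,0,0,0],[80,-90,0,0,0,0,0],[80,-140,0,0,0,0,0],[80,-150,0,0,0,0,0]]]'
python3 go.py 495.5 -249 220 6.5
```

```text
t: 16.12
ee_pos: [0.5498, 0.0143, 0.0894]
ee_rot: [0.472, 0.526, -0.472, 0.527]
contact_force: [-0.6, -0.4, -5.7]
grip_width: 0.45
t: 16.38
ee_pos: [0.5503, 0.0143, 0.0891]
ee_rot: [0.472, 0.526, -0.472, 0.527]
contact_force: [-1.8, -1.1, 4.5]
grip_width: 0.445
t: 17.38
ee_pos: [0.5515, 0.0144, 0.2423]
ee_rot: [0.474, 0.525, -0.471, 0.528]
contact_force: [1.0, 0.5, -3.6]
grip_width: 0.8
shift [ 40.5 -84.4 255.8] turn [-0.3  0.  -0.4] t 17.375 tcp [551.5  14.4 242.3] F [ 1.   0.5 -3.6] w 0.800306581705915
```

```bash

python3 -m inch '[[[80,0,-15,45,0,0,0],[80,0,-30,95,0,0,0],[80,0,-50,150,0,0,0],[80,10,-70,205,0,0,0],[80,20,-80,240,0,0,0],[80,25,-85,255,0,0,0],[80,25,-85,255,0,0,0],[80,25,-85,255,0,0,0]]]'
python3 -m inch '[[[80,0,0,0,0,0,0]]]'
python3 go.py 495.5 -249 95 6.5
```

```text
t: 18.38
ee_pos: [0.495, -0.2472, 0.2164]
ee_rot: [0.474, 0.525, -0.47, 0.528]
contact_force: [0.1, 0.5, -2.2]
grip_width: 0.802
t: 18.5
ee_pos: [0.4955, -0.2461, 0.2164]
ee_rot: [0.473, 0.526, -0.47, 0.528]
contact_force: [-0.4, 0.7, -3.5]
grip_width: 0.797
shift [140.1  -1.2   2.9] turn [-0.1 -0.  -0.4] t 18.5 tcp [ 495.5 -246.1  216.4] F [-0.4  0.7 -3.5] w 0.7971850361424828
```

```bash

python3 -m inch '[[[80,20,-1,3,0,0,0],[80,55,-1,3,0,0,0],[80,90,-1,3,0,0,0],[80,120,-1,3,0,0,-0.4],[80,136,-1,3,0,0,-0.4],[80,140,-1,3,0,0,-0.4],[80,140,-1,3,0,0,-0.4]]]'
python3 -m inch '[[[10,0,0,0,0,0,0],[10,0,0,0,0,0,0],[10,0,0,0,0,0,0],[10,0,0,0,0,0,0],[10,0,0,0,0,0,0],[10,0,0,0,0,0,0],[10,0,0,0,0,0,0]]]'
python3 go.py 495.5 -249 95 6.5
python3 -m inch '[[[10,-10,0,0,0,0,0],[10,-30,0,0,0,0,0],[10,-60,0,0,0,0,0],[10,-90,0,0,0,0,0],[10,-120,0,0,0,0,0],[10,-140,0,0,0,0,0],[10,-150,0,0,0,0,0],[10,-150,0,0,0,0,0]]]'
python3 go.py 635 -27 245 6.5
```

```text
t: 19.38
ee_pos: [0.4962, -0.2492, 0.0772]
ee_rot: [0.471, 0.527, -0.471, 0.527]
contact_force: [0.2, 0.2, -3.0]
grip_width: 0.798
t: 20.25
ee_pos: [0.4961, -0.2492, 0.0772]
ee_rot: [0.471, 0.527, -0.471, 0.527]
contact_force: [0.2, -0.2, -2.6]
grip_width: 0.333
shift [ 0.9 -0.6 -0.3] turn [-0.1  0.  -0. ] t 20.25 tcp [ 496.1 -249.2   77.2] F [ 0.2 -0.2 -2.6] w 0.3334310138341883
t: 21.25
ee_pos: [0.4963, -0.2493, 0.2279]
ee_rot: [0.472, 0.527, -0.471, 0.527]
contact_force: [0.0, -0.6, -4.1]
grip_width: 0.333
shift [   1.7  162.5 -205.6] turn [-0.1  0.  -0.1] t 21.25 tcp [ 496.3 -249.3  227.9] F [ 0.  -0.6 -4.1] w 0.3334664579966604
```

```bash

python3 -m inch '[[[10,0,15,-20,0,0,0],[10,0,45,-60,0,0,0],[10,0,80,-105,0,0,0],[10,0,115,-150,0,0,0],[10,0,145,-185,0,0,0],[10,0,160,-202,0,0,0],[10,0,163,-205,0,0,0],[10,0,163,-205,0,0,0]]]'
python3 -m inch '[[[10,20,0,0,0,0,0],[10,55,0,0,0,0,0],[10,90,0,0,0,0,0],[10,120,0,0,0,0,0],[10,140,0,0,0,0,0],[10,149,0,0,0,0,0],[10,152,0,0,0,0,0],[10,152,0,0,0,0,0]]]'
python3 go.py 635 -27 92 6.5
```

```text
t: 22.25
ee_pos: [0.6349, -0.0294, 0.228]
ee_rot: [0.472, 0.526, -0.472, 0.527]
contact_force: [-0.4, 1.1, -3.0]
grip_width: 0.332
t: 23.25
ee_pos: [0.6355, -0.0298, 0.0767]
ee_rot: [0.472, 0.526, -0.472, 0.527]
contact_force: [0.2, 0.7, -4.1]
grip_width: 0.33
shift [ 3.4 -0.2 -2.8] turn [-0.3  0.1 -0.1] t 23.25 tcp [635.5 -29.8  76.7] F [ 0.2  0.7 -4.1] w 0.32990178335414455
```

```bash

python3 -m inch '[[[10,1.5,0,0,0,0,0],[10,3,0,0,0,0,0],[10,3.5,0,0,0,0,0]]]'
python3 -m inch '[[[40,0,0,0,0,0,0],[60,0,0,0,0,0,0],[60,0,0,0,0,0,0],[60,0,0,0,0,0,0],[60,-40,0,0,0,0,0],[60,-90,0,0,0,0,0],[60,-140,0,0,0,0,0],[80,-150,0,0,0,0,0]]]'
python3 go.py 501.8 -314.7 120 -38
python3 - <<'E'
from h import *
m=env.camera_model("top");p,d=env.snapshot("top");cv2.imwrite("pics/top3.png",p);np.save("pics/top3.npy",d)
P=cloud(d,m);print(top(P,(.502,-.315),.02,.033,.03))
ps,ds=env.snapshot("scene");cv2.imwrite("pics/scene3.png",ps);np.save("pics/scene3.npy",ds)
a=cv2.resize(p[150:270,310:430],(400,400),interpolation=cv2.INTER_CUBIC);b=cv2.resize(ps[150:270,180:300],(400,400),interpolation=cv2.INTER_CUBIC)
cv2.imwrite("pics/c3.png",np.hstack([a,b]))
hsv=cv2.cvtColor(p,cv2.COLOR_BGR2HSV)
for n,(pp,PP) in dict(top=(p,P),scene=(ps,cloud(ds,env.camera_model("scene")))).items():
    h=cv2.cvtColor(pp,cv2.COLOR_BGR2HSV)
    for k,c in(("pot",(.4345,-.318)),("bottle",(.513,-.378)),("vial",(.4955,-.2495))):
        s=(h[...,0]>3)&(h[...,0]<22)&(h[...,1]>90)&(np.hypot(PP[...,0]-c[0],PP[...,1]-c[1])<.045)
        q=(PP[s][:,:2]*1000).astype(np.float32);cc,r=cv2.minEnclosingCircle(q);print(n,k,s.sum(),np.round(cc,1),round(r,1),np.round(q.mean(0),1))
E
```

```text
t: 23.62
ee_pos: [0.6361, -0.0299, 0.074]
ee_rot: [0.473, 0.525, -0.472, 0.528]
contact_force: [-1.3, -0.3, 5.2]
grip_width: 0.33
t: 24.62
ee_pos: [0.6369, -0.0303, 0.2275]
ee_rot: [0.474, 0.524, -0.47, 0.529]
contact_force: [0.6, 0.7, -2.9]
grip_width: 0.654
shift [ 125.3 -166.2  267.9] turn [44.2 -0.1 -0.5] t 24.625 tcp [636.9 -30.3 227.5] F [ 0.6  0.7 -2.9] w 0.6541881543061727
(305, [501.7, -314.7], 25.1, [501.1, -314.4, 26.6])
top pot 656 [ 436.1 -319.7] 37.0 [ 435.8 -319.5]
top bottle 531 [ 510.4 -378.7] 34.1 [ 510.4 -377.9]
top vial 315 [ 493.6 -248.9] 25.5 [ 493.4 -248.8]
scene pot 400 [ 435.  -320.9] 37.9 [ 433.7 -321.3]
scene bottle 443 [ 509.9 -381.3] 36.4 [ 512.  -379.3]
scene vial 237 [ 492.7 -250. ] 28.1 [ 494.6 -250.4]
```

View pics/c3.png

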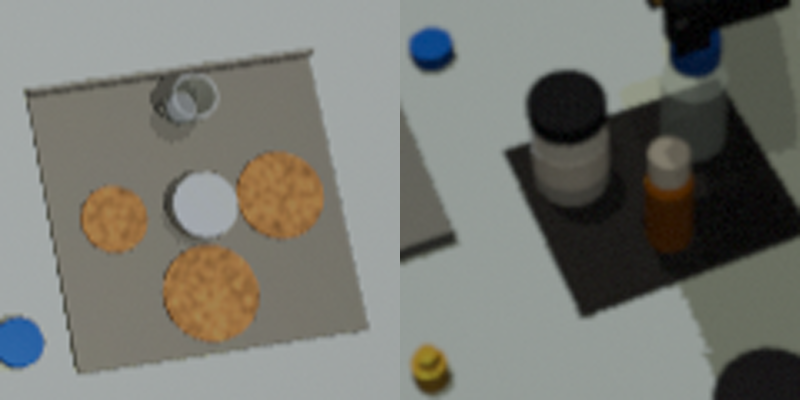

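All three stand on the mat: pot, vial, then bottle partly behind the gripper. The tray shows three bare pads, with the dish at (205,205) between them. Now the dish, with the jaws turned diagonally.

```bash

python3 -m inch '[[[100,0,-20,35,9,0,0],[100,0,-45,80,18,0,0],[100,0,-80,130,27,0,0],[100,0,-115,185,36,0,0],[100,20,-140,230,44,0,0],[100,40,-160,260,44,0,0],[100,60,-166,268,44,0,0],[100,60,-166,268,44,0,0]]]'
python3 -m inch '[[[100,0,0,0,0,0,0]]]'
python3 go.py 501.8 -314.7 29.5 -38
```

```text
t: 25.72
ee_pos: [0.4993, -0.3132, 0.1617]
ee_rot: [0.635, 0.311, -0.635, 0.311]
contact_force: [-0.1, 0.3, -2.6]
grip_width: 1.003
t: 25.85
ee_pos: [0.5005, -0.3117, 0.1616]
ee_rot: [0.635, 0.312, -0.634, 0.312]
contact_force: [-0.6, 0.6, -2.8]
grip_width: 0.999
shift [150.8   2.9   1.8] turn [ 0.4 -0.1  0. ] t 25.85 tcp [ 500.5 -311.7  161.6] F [-0.6  0.6 -2.8] w 0.9994387652592895
```

```bash

python3 -m inch '[[[100,20,3,2,0,0,0],[100,55,3,2,0,0,0],[100,90,3,2,0,0,0],[100,120,3,2,0,0,0],[100,140,3,2,0,0,0],[100,148,3,2,0,0,0],[100,151,3,2,0,0,0],[100,151,3,2,0,0,0]]]'
python3 go.py 501.8 -314.7 29.5 -38
python3 -m inch '[[[35,0,0,0,0,0,0],[35,0,0,0,0,0,0],[35,0,0,0,0,0,0],[35,0,0,0,0,0,0],[35,0,0,0,0,0,0],[35,0,0,0,0,0,0]]]'
python3 go.py 501.8 -314.7 29.5 -38
python3 -m inch '[[[35,-10,0,0,0,0,0],[35,-30,0,0,0,0,0],[35,-60,0,0,0,0,0],[35,-100,0,0,0,0,0],[35,-140,0,0,0,0,0],[35,-175,0,0,0,0,0],[35,-190,0,0,0,0,0],[35,-190,0,0,0,0,0]]]'
python3 go.py 512.4 300 220 -38
```

```text
t: 26.85
ee_pos: [0.5022, -0.3152, 0.0113]
ee_rot: [0.635, 0.312, -0.634, 0.312]
contact_force: [-0.4, 0.2, -2.4]
grip_width: 0.999
shift [ 0.5 -0.6 -0.2] turn [ 0.4 -0.1 -0.1] t 26.85 tcp [ 502.2 -315.2   11.3] F [-0.4  0.2 -2.4] w 0.998972383696302
t: 27.6
ee_pos: [0.5022, -0.3152, 0.0113]
ee_rot: [0.635, 0.312, -0.634, 0.312]
contact_force: [0.4, 0.2, -2.6]
grip_width: 0.411
shift [ 0.5 -0.6 -0.2] turn [ 0.4 -0.1 -0.1] t 27.6 tcp [ 502.2 -315.2   11.3] F [ 0.4  0.2 -2.6] w 0.410712879714626
t: 28.6
ee_pos: [0.5021, -0.3156, 0.202]
ee_rot: [0.636, 0.312, -0.633, 0.312]
contact_force: [-0.9, -0.0, -3.0]
grip_width: 0.346
shift [   1.1 -367.8 -493.8] turn [ 0.4 -0.1 -0.1] t 28.6 tcp [ 502.1 -315.6  202. ] F [-0.9 -0.  -3. ] w 0.3456972419733837
```

The opening fell below the dish's width, so the grip missed or slipped. I'll look.

```bash

python3 - <<'E'
from h import *
p,d=env.snapshot("top");P=cloud(d,env.camera_model("top"))
w,dw=env.snapshot("wrist");s,ds=env.snapshot("scene")
print(top(P,(.502,-.315),.02,.033,.05))
cv2.imwrite("pics/c4.png",np.hstack([cv2.resize(w,(400,300)),cv2.resize(s[150:255,70:210],(400,300),interpolation=cv2.INTER_CUBIC)]))
E
```

```text
(221, [501.5, -314.8], 25.1, [503.4, -308.6, 26.1])
```

View pics/c4.png

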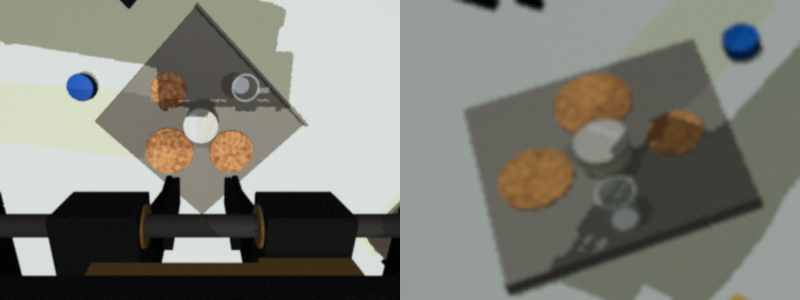

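The dish is untouched, so the fingers closed above it and the tips must ride back when open. I'll measure tip height against opening with the scene depth.

```bash
cat > tip.py <<'E'
from h import *
s=env.get_state();p,d=env.snapshot("scene");P=cloud(d,env.camera_model("scene"))
e=np.array(s["ee_pos"]);Y=R.from_quat(s["ee_rot"]).as_matrix()[:,1]
D=P-e;a=D@Y;b=D@np.cross([0,0,1],Y)
for sg in(1,-1):
    m=(np.abs(b)<.013)&(sg*a>0)&(sg*a<.065)&(D[...,2]>-.04)&(D[...,2]<.05)&(d>0)
    z=np.sort(D[m][:,2])*1000;print(sg,len(z),np.round(z[:8],1),"a",np.round(1000*np.percentile(a[m],[0,50,100])) if len(z) else "")
print("w",s["grip_width"],"tcpz",e[2])
E
python3 tip.py
python3 -m inch '[[[75,0,0,0,0,0,0],[75,0,0,0,0,0,0],[75,0,0,0,0,0,0],[75,0,0,0,0,0,0]]]'
python3 tip.py
```

```text
1 93 [19.3 20.8 21.3 21.5 21.6 22.1 22.2 22.3] a [18. 27. 29.]
-1 93 [19.9 20.5 21.6 22.  22.1 22.2 22.4 22.5] a [-22. -14. -11.]
w 0.350031679706822 tcpz 0.1999893904879269
t: 29.3
ee_pos: [0.5013, -0.315, 0.2]
ee_rot: [0.635, 0.312, -0.634, 0.311]
contact_force: [0.4, -0.0, -2.8]
grip_width: 0.702
1 91 [19.  19.2 20.2 21.8 22.  22.2 22.6 22.9] a [33. 42. 44.]
-1 101 [20.8 21.1 21.1 21.3 21.5 21.7 21.9 22. ] a [-38. -29. -26.]
w 0.7021419628181649 tcpz 0.19996997480539813
```

Fingertips ride about 19 mm above the reported TCP, so I need to go about 17 mm lower. I'll descend in two stages with a force check.

```bash

python3 -m inch '[[[100,30,0,0,0,0,0],[100,80,0,0,0,0,0],[100,130,0,0,0,0,0],[100,165,0,0,0,0,0],[100,185,0,0,0,0,0],[100,190,0,0,0,0,0],[100,190,0,0,0,0,0]]]'
python3 -m inch '[[[90,5,0,0,0,0,0],[85,10,0,0,0,0,0],[85,14,0,0,0,0,0],[85,14,0,0,0,0,0]]]'
python3 tip.py
python3 go.py 501.8 -314.7 11 -38
```

```text
t: 30.22
ee_pos: [0.5018, -0.3151, 0.0109]
ee_rot: [0.635, 0.312, -0.634, 0.312]
contact_force: [-0.5, -1.3, -2.5]
grip_width: 1.0
t: 30.72
ee_pos: [0.5016, -0.315, -0.0034]
ee_rot: [0.635, 0.312, -0.634, 0.312]
contact_force: [-0.7, 0.1, -2.4]
grip_width: 0.855
1 242 [3.2 3.5 3.6 3.7 4.2 4.3 4.4 4.6] a [ 1. 41. 65.]
-1 194 [3.3 3.8 3.8 4.2 5.  5.  5.1 5.1] a [-65. -34.  -0.]
w 0.8545677517317605 tcpz -0.003428006994573768
shift [ 4.5 -0.2 -0.3] turn [ 0.4 -0.1  0. ] t 30.775 tcp [ 501.8 -315.    -3.2] F [-0.3  0.3 -2.9] w 0.8517609893729824
```

```bash

python3 -m inch '[[[85,3,0,0,0,0,0],[85,5,0,0,0,0,0],[85,5,0,0,0,0,0]]]'
python3 -m inch '[[[35,0,0,0,0,0,0],[35,0,0,0,0,0,0],[35,0,0,0,0,0,0],[35,0,0,0,0,0,0],[35,0,0,0,0,0,0],[35,0,0,0,0,0,0],[35,0,0,0,0,0,0]]]'
python3 -m inch '[[[35,-5,0,0,0,0,0],[35,-15,0,0,0,0,0],[35,-30,0,0,0,0,0],[35,-30,0,0,0,0,0]]]'
```

```text
t: 31.15
ee_pos: [0.5016, -0.315, -0.0084]
ee_rot: [0.635, 0.312, -0.634, 0.312]
contact_force: [-0.6, 0.2, -3.0]
grip_width: 0.851
t: 32.02
ee_pos: [0.5017, -0.315, -0.0084]
ee_rot: [0.635, 0.312, -0.634, 0.312]
contact_force: [-0.8, 0.4, -2.1]
grip_width: 0.554
t: 32.52
ee_pos: [0.5025, -0.3156, 0.0233]
ee_rot: [0.636, 0.312, -0.634, 0.312]
contact_force: [-0.4, 0.5, -3.4]
grip_width: 0.56
```

Dish gripped (width 0.555, about 48 mm). Lift and carry it over to the pan.

```bash

python3 -m inch '[[[35,-20,0,0,0,0,0],[35,-50,0,0,0,0,0],[35,-90,0,0,0,0,0],[35,-130,0,0,0,0,0],[35,-160,0,0,0,0,0],[35,-170,0,0,0,0,0],[35,-170,0,0,0,0,0]]]'
python3 -m inch '[[[35,0,-12,-16,0,0,0],[35,0,-36,-48,0,0,0],[35,0,-66,-90,0,0,0],[35,0,-102,-137,0,0,0],[35,0,-138,-185,0,0,0],[35,0,-174,-233,0,0,0],[35,0,-210,-281,0,0,0],[35,0,-240,-322,0,0,0]]]'
python3 go.py 512.4 300 205 -38
```

```text
t: 33.4
ee_pos: [0.5021, -0.3157, 0.1935]
ee_rot: [0.636, 0.311, -0.633, 0.312]
contact_force: [0.2, -0.3, -4.2]
grip_width: 0.559
t: 34.4
ee_pos: [0.5076, 0.0886, 0.1925]
ee_rot: [0.635, 0.312, -0.634, 0.313]
contact_force: [1.4, -0.0, -3.4]
grip_width: 0.556
shift [   6.3 -125.  -170.6] turn [ 0.5 -0.1 -0.1] t 34.4 tcp [507.6  88.6 192.5] F [ 1.4 -0.  -3.4] w 0.5561008384129662
```

```bash

python3 -m inch '[[[35,0,-36,-48,0,0,0],[35,0,-66,-90,0,0,0],[35,0,-92,-126,0,0,0],[35,0,-112,-153,0,0,0],[35,0,-122,-167,0,0,0],[35,0,-125,-171,0,0,0],[35,0,-125,-171,0,0,0],[35,0,-125,-171,0,0,0]]]'
python3 -m inch '[[[35,20,0,0,0,0,0],[35,50,0,0,0,0,0],[35,85,0,0,0,0,0],[35,115,0,0,0,0,0],[35,135,0,0,0,0,0],[35,145,0,0,0,0,0],[35,145,0,0,0,0,0]]]'
python3 go.py 512.4 300 55.3 -38
python3 - <<'E'
from h import *
P=cloud(env.snapshot("scene")[1],env.camera_model("scene"))
e=env.get_state()["ee_pos"]
print(top(P,(.5124,.3),.0,.049,.001),[ (z,top(P,(e[0],e[1]),z/1000,(z+6)/1000,.03)) for z in range(56,90,6)])
E
```

```text
t: 35.4
ee_pos: [0.513, 0.2989, 0.1928]
ee_rot: [0.635, 0.312, -0.634, 0.312]
contact_force: [0.1, 0.1, -3.5]
grip_width: 0.557
t: 36.28
ee_pos: [0.5134, 0.2987, 0.0479]
ee_rot: [0.635, 0.312, -0.634, 0.312]
contact_force: [-1.0, 0.2, -3.6]
grip_width: 0.559
shift [11.3 -1.6 -0.3] turn [ 0.3 -0.1 -0.1] t 36.275 tcp [513.4 298.7  47.9] F [-1.   0.2 -3.6] w 0.5588407769984417
None [(56, None), (62, (13, [524.0, 290.0], 20.4, [534.9, 292.8, 64.2])), (68, None), (74, None), (80, None), (86, None)]
```

```bash

python3 -m inch '[[[35,4,-1,0,0,0,0],[35,8,-1,0,0,0,0],[35,10,-1,0,0,0,0],[35,11,-1,0,0,0,0],[35,11.5,-1,0,0,0,0],[35,11.5,-1,0,0,0,0]]]'
python3 -m inch '[[[65,0,0,0,0,0,0],[80,0,0,0,0,0,0],[85,0,0,0,0,0,0],[85,0,0,0,0,0,0],[85,-30,0,0,0,0,0],[85,-70,0,0,0,0,0],[85,-110,0,0,0,0,0],[85,-140,0,0,0,0,0]]]'
python3 -m inch '[[[85,0,60,80,-9,0,0],[85,0,100,125,-18,0,0],[85,0,130,170,-27,0,0],[85,0,150,215,-36,0,0],[85,0,150,215,-44,0,0],[85,0,150,215,-44,0,0]]]'
python3 - <<'E'
from h import *
for n in("top","scene"):
    p,d=env.snapshot(n);cv2.imwrite(f"pics/{n}5.png",p);P=cloud(d,env.camera_model(n))
    print(n,[(k,top(P,c,z-.007,z+.007,r)) for k,c,z,r in(("pan+",(.512,.3),.05,.06),("dish",(.512,.3),.072,.05),("pot",(.561,-.088),.1,.05),("bottle",(.55,.014),.123,.04),("vial",(.636,-.03),.105,.03),("beaker",(.581,-.306),.05,.03))])
    if n=="top":cv2.imwrite("pics/c5.png",cv2.resize(p[130:290,60:320],None,fx=3,fy=3,interpolation=cv2.INTER_CUBIC))
E
python3 go.py 550 14 225 6.5
```

```text
t: 37.08
ee_pos: [0.5131, 0.2996, 0.037]
ee_rot: [0.636, 0.312, -0.634, 0.312]
contact_force: [-0.4, 0.3, -3.4]
grip_width: 0.554
t: 38.08
ee_pos: [0.513, 0.2996, 0.1788]
ee_rot: [0.636, 0.312, -0.633, 0.312]
contact_force: [-0.6, 1.0, -3.5]
grip_width: 0.847
t: 38.83
ee_pos: [0.5003, 0.0367, 0.1785]
ee_rot: [0.474, 0.526, -0.471, 0.526]
contact_force: [-0.3, 1.2, -2.2]
grip_width: 0.85
top [('pan+', (723, [517.3, 306.6], 56.7, [505.0, 298.9, 49.7])), ('dish', (346, [514.5, 298.6], 25.5, [514.2, 298.3, 71.6])), ('pot', (487, [563.5, -88.6], 30.1, [562.6, -88.1, 99.3])), ('bottle', None), ('vial', (37, [636.2, -36.4], 13.3, [635.4, -39.8, 103.5])), ('beaker', (64, [581.2, -305.5], 18.0, [580.6, -306.8, 47.7]))]
scene [('pan+', (389, [512.8, 298.7], 46.7, [528.9, 287.0, 47.9])), ('dish', (210, [513.6, 295.8], 26.7, [517.2, 295.2, 69.6])), ('pot', (381, [564.4, -90.1], 31.4, [566.4, -90.3, 98.3])), ('bottle', (166, [551.5, 11.4], 20.0, [553.9, 11.0, 120.9])), ('vial', (113, [636.0, -34.0], 15.8, [638.1, -33.7, 103.1])), ('beaker', (72, [581.8, -307.4], 18.7, [582.1, -305.7, 47.9]))]
shift [-27.9  46.7  29.9] turn [-0.3 -0.1 -0.2] t 38.925 tcp [500.4  38.7 178.3] F [ 0.2  0.4 -2.7] w 0.8545001928162095
```

View pics/c5.png

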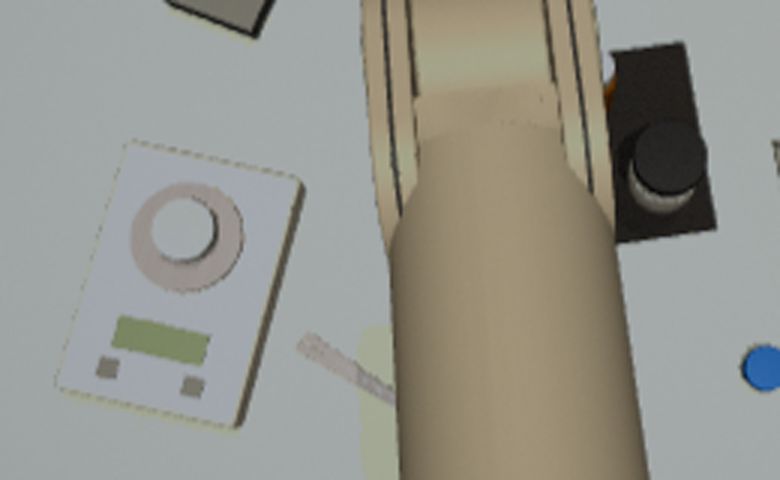

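The dish is on the pan at about (185,230) in the crop, about 3 mm off centre, with all containers still standing on the mat. Now the returns, bottle first.

```bash

python3 -m inch '[[[85,0,15,10,0,0,0],[85,0,35,22,0,0,0],[85,0,46,26,0,0,0],[85,0,47,26,0,0,0],[85,0,47,26,0,0,0],[85,0,47,26,0,0,0]]]'
python3 go.py 550.3 14.3 108 6.5
python3 - <<'E'
from h import *
P=cloud(env.snapshot("wrist")[1],env.camera_model("wrist"));print(top(P,(.55,.014),.116,.13,.04))
E
```

```text
t: 39.67
ee_pos: [0.5496, 0.0187, 0.1785]
ee_rot: [0.474, 0.526, -0.471, 0.527]
contact_force: [-0.6, 0.3, -2.7]
grip_width: 0.852
shift [89.1 -0.2  4.6] turn [-0.3 -0.1 -0.2] t 39.675 tcp [549.6  18.7 178.5] F [-0.6  0.3 -2.7] w 0.8520737124027427
(2049, [549.3, 16.4], 19.9, [549.0, 17.9, 124.2])
```

```bash

python3 -m inch '[[[85,10,1,4,0,0,0],[85,30,1,4,0,0,0],[85,55,1,4,0,0,0],[85,75,1,4,0,0,0],[85,86,1,4,0,0,0],[85,89,1,4,0,0,0],[85,89,1,4,0,0,0]]]'
python3 go.py 550.3 14.3 108 6.5
python3 -m inch '[[[20,0,0,0,0,0,0],[20,0,0,0,0,0,0],[20,0,0,0,0,0,0],[20,0,0,0,0,0,0],[20,0,0,0,0,0,0],[20,0,0,0,0,0,0],[20,0,0,0,0,0,0]]]'
python3 -m inch '[[[20,-10,0,0,0,0,0],[20,-30,0,0,0,0,0],[20,-60,0,0,0,0,0],[20,-90,0,0,0,0,0],[20,-120,0,0,0,0,0],[20,-140,0,0,0,0,0],[20,-150,0,0,0,0,0],[20,-150,0,0,0,0,0]]]'
python3 go.py 510.5 -378.3 260 6.5
```

```text
t: 40.6
ee_pos: [0.5518, 0.0148, 0.0899]
ee_rot: [0.474, 0.526, -0.47, 0.527]
contact_force: [-1.0, 0.1, -2.4]
grip_width: 0.847
shift [ 0.6 -1.5  0.4] turn [-0.3 -0.1 -0.3] t 40.6 tcp [551.8  14.8  89.9] F [-1.   0.1 -2.4] w 0.846916736728908
t: 41.48
ee_pos: [0.5517, 0.0148, 0.0899]
ee_rot: [0.474, 0.526, -0.47, 0.527]
contact_force: [-2.6, 0.3, 0.1]
grip_width: 0.446
t: 42.48
ee_pos: [0.5513, 0.0144, 0.2406]
ee_rot: [0.474, 0.526, -0.47, 0.527]
contact_force: [0.1, 0.6, -5.8]
grip_width: 0.448
shift [ -2.2 -83.  385.9] turn [-0.3 -0.2 -0.3] t 42.475 tcp [551.3  14.4 240.6] F [ 0.1  0.6 -5.8] w 0.44814852189414073
```

```bash

python3 -m inch '[[[20,0,-4,20,0,0,0],[20,0,-15,70,0,0,0],[20,0,-28,130,0,0,0],[20,0,-42,195,0,0,0],[20,0,-56,260,0,0,0],[20,0,-68,318,0,0,0],[20,0,-78,363,0,0,0],[20,0,-83,386,0,0,0]]]'
python3 -m inch '[[[20,0,0,2,0,0,0],[20,0,0,2,0,0,0],[20,0,0,2,0,0,0]]]'
python3 go.py 510.5 -378.3 111.6 6.5
```

```text
t: 43.48
ee_pos: [0.5074, -0.3827, 0.2381]
ee_rot: [0.475, 0.525, -0.472, 0.525]
contact_force: [-0.0, 1.2, -5.9]
grip_width: 0.447
t: 43.85
ee_pos: [0.5083, -0.3833, 0.238]
ee_rot: [0.475, 0.525, -0.472, 0.526]
contact_force: [-0.4, 1.5, -4.7]
grip_width: 0.45
shift [145.1   2.2  -4.3] turn [-0.5 -0.2 -0.2] t 43.85 tcp [ 508.3 -383.3  238. ] F [-0.4  1.5 -4.7] w 0.4497994591141394
```

```bash

python3 -m inch '[[[20,20,2,-4,0,0,0],[20,50,2,-4,0,0,0],[20,85,2,-4,0,0,0],[20,115,2,-4,0,0,0],[20,132,2,-4,0,0,0],[20,140,2,-4,0,0,-0.2],[20,140,2,-4,0,0,-0.2],[20,140,2,-4,0,0,-0.2]]]'
python3 go.py 510.5 -378.3 111.6 6.5
```

```text
t: 44.85
ee_pos: [0.5108, -0.3791, 0.0991]
ee_rot: [0.474, 0.526, -0.472, 0.525]
contact_force: [-0.2, 0.5, -4.1]
grip_width: 0.45
shift [ 6.2 -0.2 -0.8] turn [-0.5 -0.1 -0.1] t 44.85 tcp [ 510.8 -379.1   99.1] F [-0.2  0.5 -4.1] w 0.44991597505652636
```

```bash

python3 -m inch '[[[20,3,0,0,0,0,0],[20,5,0,0,0,0,0],[20,6,0,0,0,0,0],[20,6.5,0,0,0,0,0],[20,6.5,0,0,0,0,0]]]'
python3 -m inch '[[[50,0,0,0,0,0,0],[80,0,0,0,0,0,0],[85,0,0,0,0,0,0],[85,0,0,0,0,0,0],[85,-30,0,0,0,0,0],[85,-70,0,0,0,0,0],[85,-120,0,0,0,0,0],[85,-150,0,0,0,0,0]]]'
python3 go.py 636.2 -30 220 6.5
```

```text
t: 45.48
ee_pos: [0.5108, -0.3794, 0.093]
ee_rot: [0.474, 0.526, -0.472, 0.525]
contact_force: [-2.4, 0.7, -0.5]
grip_width: 0.447
t: 46.48
ee_pos: [0.5109, -0.3801, 0.2456]
ee_rot: [0.474, 0.525, -0.472, 0.526]
contact_force: [0.1, -0.2, -3.0]
grip_width: 0.849
shift [  44.7  161.1 -335.1] turn [-0.5  0.  -0.2] t 46.475 tcp [ 510.9 -380.1  245.6] F [ 0.1 -0.2 -3. ] w 0.8494434978628325
```

```bash

python3 -m inch '[[[85,0,20,-40,0,0,0],[85,0,45,-95,0,0,0],[85,0,75,-155,0,0,0],[85,0,105,-215,0,0,0],[85,10,130,-270,0,0,0],[85,20,150,-315,0,0,0],[85,30,161,-334,0,0,0],[85,30,161,-334,0,0,0]]]'
python3 -m inch '[[[85,0,0,0,0,0,0],[85,0,0,0,0,0,0]]]'
python3 go.py 636 -31 92.7 6.5
python3 - <<'E'
from h import *
P=cloud(env.snapshot("wrist")[1],env.camera_model("wrist"));print(top(P,(.636,-.031),.098,.112,.03))
P=cloud(env.snapshot("top")[1],env.camera_model("top"));print(top(P,(.511,-.379),.118,.132,.04))
E
```

```text
t: 47.48
ee_pos: [0.6362, -0.0295, 0.2149]
ee_rot: [0.473, 0.526, -0.472, 0.527]
contact_force: [-0.3, -1.5, -3.1]
grip_width: 0.849
t: 47.72
ee_pos: [0.6359, -0.0315, 0.2155]
ee_rot: [0.473, 0.525, -0.473, 0.526]
contact_force: [0.2, 1.4, -2.6]
grip_width: 0.85
shift [141.5  -0.2  -0.5] turn [-0.5  0.  -0.1] t 47.725 tcp [635.9 -31.5 215.5] F [ 0.2  1.4 -2.6] w 0.8503220492598389
(810, [634.7, -28.1], 15.1, [634.8, -27.0, 106.0])
(240, [508.3, -380.6], 21.0, [509.2, -378.6, 125.0])
```

```bash

python3 -m inch '[[[85,20,0,0,0,0,0],[85,50,0,0,0,0,0],[85,85,0,0,0,0,0],[85,115,0,0,0,0,0],[85,134,0,0,0,0,0],[85,141,0,0,0,0,0],[85,141,0,0,0,0,0]]]'
python3 go.py 636 -31 92.7 6.5
python3 -m inch '[[[10,0,0,0,0,0,0],[10,0,0,0,0,0,0],[10,0,0,0,0,0,0],[10,0,0,0,0,0,0],[10,0,0,0,0,0,0],[10,0,0,0,0,0,0],[10,0,0,0,0,0,0],[10,0,0,0,0,0,0]]]'
python3 -m inch '[[[10,-10,0,0,0,0,0],[10,-30,0,0,0,0,0],[10,-60,0,0,0,0,0],[10,-90,0,0,0,0,0],[10,-120,0,0,0,0,0],[10,-140,0,0,0,0,0],[10,-150,0,0,0,0,0],[10,-150,0,0,0,0,0]]]'
python3 go.py 494 -249 245 6.5
```

```text
t: 48.7
ee_pos: [0.6365, -0.0311, 0.0746]
ee_rot: [0.473, 0.525, -0.473, 0.526]
contact_force: [-0.3, 0.4, -2.1]
grip_width: 0.85
shift [ 0.6 -0.5 -0.1] turn [-0.5  0.  -0.1] t 48.7 tcp [636.5 -31.1  74.6] F [-0.3  0.4 -2.1] w 0.8500050811353433
t: 49.7
ee_pos: [0.6365, -0.0311, 0.0745]
ee_rot: [0.473, 0.525, -0.473, 0.526]
contact_force: [0.0, 0.9, -2.6]
grip_width: 0.329
t: 50.7
ee_pos: [0.6362, -0.0311, 0.2248]
ee_rot: [0.473, 0.525, -0.472, 0.526]
contact_force: [-1.6, 0.7, -3.9]
grip_width: 0.331
shift [  -1.8 -164.4  201.7] turn [-0.5  0.  -0.1] t 50.7 tcp [636.2 -31.1 224.8] F [-1.6  0.7 -3.9] w 0.33122712533841564
```

```bash

python3 -m inch '[[[10,0,-15,20,0,0,0],[10,0,-45,58,0,0,0],[10,0,-80,100,0,0,0],[10,0,-115,142,0,0,0],[10,0,-145,178,0,0,0],[10,0,-160,197,0,0,0],[10,0,-164,202,0,0,0],[10,0,-164,202,0,0,0]]]'
python3 -m inch '[[[10,0,0,0,0,0,0],[10,25,0,0,0,0,0],[10,60,0,0,0,0,0],[10,95,0,0,0,0,0],[10,120,0,0,0,0,0],[10,135,0,0,0,0,0],[10,138,0,0,0,0,0],[10,138,0,0,0,0,0]]]'
python3 go.py 494 -249 96.2 6.5
```

```text
t: 51.7
ee_pos: [0.4943, -0.2488, 0.224]
ee_rot: [0.473, 0.525, -0.472, 0.526]
contact_force: [0.7, 0.3, -3.5]
grip_width: 0.332
t: 52.7
ee_pos: [0.495, -0.2489, 0.0866]
ee_rot: [0.473, 0.525, -0.472, 0.526]
contact_force: [0.1, 0.4, -3.0]
grip_width: 0.335
shift [ 9.1 -1.1  0. ] turn [-0.4  0.  -0.2] t 52.7 tcp [ 495.  -248.9   86.6] F [ 0.1  0.4 -3. ] w 0.3348098816568564
```

```bash

python3 -m inch '[[[10,3,-1,0,0,0,0],[10,6,-1,0,0,0,0],[10,8,-1,0,0,0,0],[10,9,-1,0,0,0,0],[10,9.5,-1,0,0,0,0],[10,9.5,-1,0,0,0,0]]]'
python3 -m inch '[[[40,0,0,0,0,0,0],[60,0,0,0,0,0,0],[60,0,0,0,0,0,0],[60,0,0,0,0,0,0],[60,-30,0,0,0,0,0],[60,-70,0,0,0,0,0],[80,-120,0,0,0,0,0],[100,-150,0,0,0,0,0]]]'
python3 go.py 561.8 -87.8 220 6.5
```

```text
t: 53.45
ee_pos: [0.4942, -0.2492, 0.0774]
ee_rot: [0.474, 0.525, -0.472, 0.527]
contact_force: [-1.1, 0.3, 2.1]
grip_width: 0.328
t: 54.45
ee_pos: [0.4941, -0.2496, 0.2297]
ee_rot: [0.474, 0.524, -0.472, 0.527]
contact_force: [0.1, 0.6, -3.8]
grip_width: 0.746
shift [  28.6   84.2 -153.9] turn [-0.5  0.1 -0.3] t 54.45 tcp [ 494.1 -249.6  229.7] F [ 0.1  0.6 -3.8] w 0.7460253912417181
```

```bash

python3 -m inch '[[[100,0,12,-20,0,0,0],[100,0,35,-62,0,0,0],[100,0,60,-110,0,0,0],[100,10,78,-142,0,0,0],[100,20,84,-153,0,0,0],[100,25,84,-153,0,0,0],[100,25,84,-153,0,0,0],[100,25,84,-153,0,0,0]]]'
python3 -m inch '[[[100,0,0,0,0,0,0]]]'
python3 go.py 561.8 -87.8 87 6.5
python3 - <<'E'
from h import *
P=cloud(env.snapshot("wrist")[1],env.camera_model("wrist"));print(top(P,(.562,-.087),.093,.107,.04))
E
```

```text
t: 55.45
ee_pos: [0.5614, -0.0903, 0.2054]
ee_rot: [0.475, 0.523, -0.472, 0.527]
contact_force: [0.4, -0.3, -2.3]
grip_width: 1.001
t: 55.58
ee_pos: [0.5614, -0.091, 0.2058]
ee_rot: [0.475, 0.523, -0.473, 0.527]
contact_force: [1.0, -0.3, -2.4]
grip_width: 1.0
shift [ 1.375e+02 -1.000e-01 -3.300e+00] turn [-0.7  0.1 -0.4] t 55.575 tcp [561.4 -91.  205.8] F [ 1.  -0.3 -2.4] w 0.9999307761307498
(3318, [562.4, -86.2], 29.9, [562.2, -84.6, 101.2])
```

```bash

python3 -m inch '[[[100,20,0,-2.5,0,0,0],[100,50,0,-2.5,0,0,0],[100,85,0,-2.5,0,0,0],[100,112,0,-2.5,0,0,-0.4],[100,130,0,-2.5,0,0,-0.4],[100,137,0,-2.5,0,0,-0.4],[100,137,0,-2.5,0,0,-0.4]]]'
python3 -m inch '[[[40,0,0,0,0,0,0],[40,0,0,0,0,0,0],[40,0,0,0,0,0,0],[40,0,0,0,0,0,0],[40,0,0,0,0,0,0],[40,0,0,0,0,0,0]]]'
python3 -m inch '[[[40,-10,0,0,0,0,0],[40,-30,0,0,0,0,0],[40,-60,0,0,0,0,0],[40,-90,0,0,0,0,0],[40,-120,0,0,0,0,0],[40,-140,0,0,0,0,0],[40,-150,0,0,0,0,0],[40,-150,0,0,0,0,0]]]'
python3 go.py 435.3 -319 242 6.5
```

```text
t: 56.5
ee_pos: [0.5622, -0.0889, 0.0691]
ee_rot: [0.474, 0.524, -0.474, 0.525]
contact_force: [-0.3, 0.3, -1.5]
grip_width: 0.997
t: 57.25
ee_pos: [0.5622, -0.0889, 0.0693]
ee_rot: [0.474, 0.524, -0.474, 0.525]
contact_force: [-0.9, 0.3, 0.7]
grip_width: 0.678
t: 58.25
ee_pos: [0.5625, -0.0888, 0.22]
ee_rot: [0.474, 0.524, -0.474, 0.525]
contact_force: [0.0, -0.6, -5.9]
grip_width: 0.679
shift [  -3.2 -149.8  216.2] turn [-0.7  0.1 -0. ] t 58.25 tcp [562.5 -88.8 220. ] F [ 0.  -0.6 -5.9] w 0.6794272200016515
```

```bash

python3 -m inch '[[[40,0,-15,20,0,0,0],[40,0,-42,60,0,0,0],[40,0,-75,107,0,0,0],[40,0,-107,154,0,0,0],[40,0,-133,192,0,0,0],[40,0,-146,211,0,0,0],[40,0,-150,216,0,0,0],[40,0,-150,216,0,0,0]]]'
python3 -m inch '[[[40,0,0,0,0,0,0],[40,25,0,0,0,0,0],[40,60,0,0,0,0,0],[40,95,0,0,0,0,0],[40,120,0,0,0,0,0],[40,135,0,0,0,0,0],[40,138,0,0,0,0,0],[40,138,0,0,0,0,0]]]'
python3 go.py 435.3 -319 91 6.5
```

```text
t: 59.25
ee_pos: [0.4349, -0.3185, 0.2197]
ee_rot: [0.474, 0.524, -0.474, 0.525]
contact_force: [0.1, 0.2, -5.6]
grip_width: 0.682
t: 60.25
ee_pos: [0.4354, -0.3187, 0.0823]
ee_rot: [0.474, 0.524, -0.474, 0.525]
contact_force: [-0.4, 0.4, -4.6]
grip_width: 0.678
shift [10.  -0.2  0.3] turn [-0.7  0.1 -0.1] t 60.25 tcp [ 435.4 -318.7   82.3] F [-0.4  0.4 -4.6] w 0.6783843112014325
```

Lower, release, rise, and swing away to give the cameras a clear view.

```bash

python3 -m inch '[[[40,4,0,0,0,0,0],[40,7,0,0,0,0,0],[40,9,0,0,0,0,0],[40,10,0,0,0,0,0],[40,10.5,0,0,0,0,0],[40,10.5,0,0,0,0,0]]]'
python3 -m inch '[[[80,0,0,0,0,0,0],[100,0,0,0,0,0,0],[100,0,0,0,0,0,0],[100,0,0,0,0,0,0],[100,-30,0,0,0,0,0],[100,-70,0,0,0,0,0],[100,-120,0,0,0,0,0],[100,-150,0,0,0,0,0]]]'
python3 -m inch '[[[100,0,20,-50,0,0,0],[100,0,30,-110,0,0,0],[100,0,40,-170,0,0,0],[100,0,50,-230,0,0,0],[100,0,50,-280,0,0,0],[100,0,50,-300,0,0,0],[100,0,50,-300,0,0,0]]]'
python3 - <<'E'
from h import *
im=[]
for n,(a,b) in dict(top=((150,270),(310,430)),scene=((135,255),(70,210))).items():
    p,d=env.snapshot(n);cv2.imwrite(f"pics/{n}9.png",p);P=cloud(d,env.camera_model(n))
    for k,c,z,r in(("dish",(.512,.3),.072,.05),("pot",(.435,-.319),.103,.05),("bottle",(.511,-.379),.126,.04),("vial",(.494,-.249),.108,.03),("beaker",(.581,-.306),.05,.03)):print(n,k,top(P,c,z-.007,z+.007,r))
    im.append(cv2.resize(p[a[0]:a[1],b[0]:b[1]],(400,400),interpolation=cv2.INTER_CUBIC))
cv2.imwrite("pics/c9.png",np.hstack(im))
E
```

```text
t: 61.0
ee_pos: [0.4355, -0.3189, 0.0723]
ee_rot: [0.474, 0.524, -0.474, 0.525]
contact_force: [-2.9, 3.1, 5.2]
grip_width: 0.677
t: 62.0
ee_pos: [0.4356, -0.3193, 0.2245]
ee_rot: [0.475, 0.523, -0.474, 0.526]
contact_force: [0.4, 0.7, -2.7]
grip_width: 1.002
t: 62.88
ee_pos: [0.455, -0.0146, 0.224]
ee_rot: [0.474, 0.524, -0.473, 0.526]
contact_force: [0.2, -0.5, -2.9]
grip_width: 1.0
top dish (345, [514.6, 297.9], 25.1, [513.9, 297.7, 71.4])
top pot (523, [436.4, -317.8], 30.2, [436.6, -317.0, 102.4])
top bottle (238, [509.0, -379.4], 20.1, [508.9, -378.8, 125.3])
top vial (129, [493.6, -248.6], 14.8, [493.6, -248.3, 107.1])
top beaker (63, [580.2, -305.5], 18.1, [580.1, -307.1, 47.6])
scene dish (203, [516.4, 296.7], 26.3, [517.5, 295.5, 69.7])
scene pot (346, [439.8, -317.9], 32.1, [440.8, -319.3, 101.5])
scene bottle (193, [510.4, -380.3], 21.0, [512.5, -381.5, 124.4])
scene vial (99, [494.6, -251.1], 15.9, [495.6, -250.1, 106.2])
scene beaker (75, [581.5, -307.9], 18.1, [583.4, -307.9, 47.6])
```

View pics/c9.png

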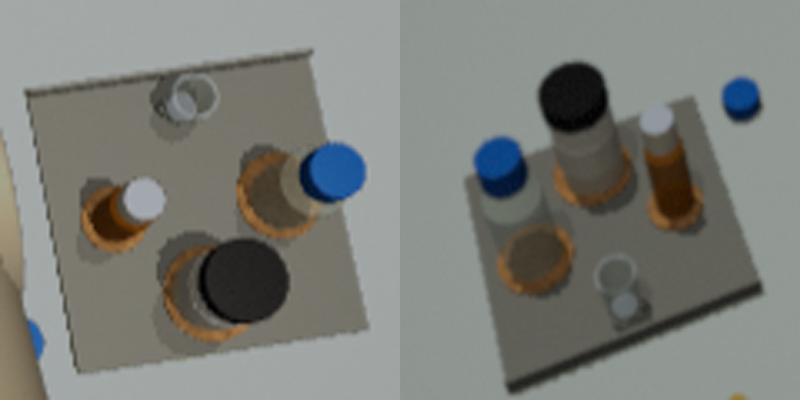

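The final view shows all three containers upright on their own pads, with cork visible around each base, and the beaker unmoved. Handing in.

```bash
python3 -c "
from station import env
print(env.close_job())"
```

```text
the job is handed in; nothing more can be done
None
```

I moved the pot, bottle and vial to the black mat. With all three standing there I set the dish on the balance pan, then put bottle, vial and pot back on their own pads. The job was handed in at about 63 s with the gripper open and clear of everything.

**Final checks**
- **Containers:** all three are upright on their pads. In the top camera they are within about 2 mm of pad centre. The scene camera put the pot 5–6 mm off, which disagrees with the top camera's 2 mm; I took that as scene-camera error.
- **Dish:** it is upright on the pan, about 4 mm off centre. I left it there, because moving it again would have broken the required order.
- **Beaker:** unmoved, within about 1 mm.

**What went wrong along the way**
- The first pot grip was 7 mm off centre and I redid it.
- The first dish grip closed just above the dish without moving it. The fingertips sit about 19 mm above the reported tool point, so I went lower and it held.
- The pot was probably released about a millimetre above the mat.

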